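# Slide the top trivet tile onto the serving stand and set the dabba on it

### The arm

A 6-joint arm with a two-finger parallel gripper is mounted at the origin on the work surface. World frame = base frame: x ahead of the robot, y to its left, z up, the work surface at z = 0. Lengths are in m, angles in rad, forces in N, time in s.
With the tool pointing down it reaches from about 0.275 to 0.85 m from the base axis. Payload 19 kg.
Tool frame: the origin (TCP) lies midway between the tips of the shut fingers; the grasp point (between the pads) lies 19 mm behind it (grip_point_offset is the distance from the TCP to the grasp point, in m); z points along the fingers, y is the line along which they close (so a half turn about z gives the same grasp; the last joint's range is limited). The gripper opens to 85 mm and grips with 20 to 120 N. Pads are 22 mm wide; open, the fingers measure 114 mm over their backs; the gripper's body (76 mm by 85 mm) begins 54 mm behind the grasp point. The pads swing forward as they close: fully open they stand 13 mm farther back than shut.
Start: joints at [1.097, 0.15, 1.437, -0, 1.554, -0.134], TCP at [0.192, 0.542, 0.205] pointing down, gripper open.
Joint ranges: [-2.8, 2.8], [-0.68, 2.1], [0.12, 2.68], [-1.39, 4.53], [0.16, 2.79], [-2.81, 2.81]. Speed limits (rad/s): [1.89, 1.89, 2.22, 3.01, 3.01, 3.01].

### API

Orientations are given as a rotation vector (axis times angle).
In Python, from plant import state, snapshot, job_done, grip_point_offset gives the robot as it stands.
- The arm moves only by the shell command python3 -m handwheel 'ROWS' [OPENING] [FORCE]. ROWS is JSON, a list of rows, each a list of 6 numbers: the shift along the tool's x, y, z in cm, then the turn, a rotation vector about the tool's x, y, z in rad. A call has 1 to 20 rows; each row is the pose to reach, as a shift and turn from the pose commanded when the call began, along the tool's axes at that moment; what a row does not reach only later rows make up. A row lasts 1/12 s, in which the tool goes at most 41.7 mm and 7.16 degrees, less where a joint would pass 70% of its speed; a pose out of reach is approached as far as the arm can. A call with a gripper value outside its range is refused whole. OPENING is the opening in per cent of the stroke, from 0 (shut) to 100 (fully open), set as the call begins (- or left out, the last holds). The fingers move at their own pace and stop on an object; FORCE is the grip in N (left out, the last holds). Time passes only in rows, so rows that repeat a pose let the fingers close. It gives the time, the measured TCP pose, the force, the opening and the grip force at its end, in the units of the state.
- state(): the state, without advancing time (a new reading comes with each control period).
- snapshot(name): name is "side" or "top"; returns a dict with "frame" (400x640x3 uint8, red, green, blue), "intrinsics" (3x3 intrinsics, pixels), "R" (3x3) and "t" (3): a world point X has camera coordinates R X + t. Camera axes: x right, y down, z forward; pixel columns grow to the right and rows downward; lengths in m; the calibration is good to about 2 mm. A picture is of the moment at which its call begins. There is no depth.
- job_done(): hands the job in; it is judged then, once.
The state is a dict: "clock": time; "qpos": joint angles; "qd": joint speeds; "effort": joint torques, N m; "position": TCP position; "eef_rot": TCP orientation; "ft_force": force on the tool from outside, world axes, zero at the start; "moment": the same for the moment, N m; "finger_gap": finger opening in m; "grasp_force": force on a finger pad.
Only numpy, scipy, OpenCV 4.12 (cv2) and the standard library are available. Lean on these libraries where they do the work, as an engineer would, in place of code of your own. Each camera call takes 0.05 s, during which the arm holds its last target. There are 200 camera calls.

### The job

Lay a hot-rest for the steel dabba: slide the top tile off the stack, out through the holder's open side and across onto the low wooden stand, without lifting it and never pressing hard, for the clay is brittle, so that it lies flat, wholly on the stand near its middle and roughly square to it. The tiles under it must stay where they are. Then set the closed dabba gently upright in the middle of that tile, and leave everything else on the table alone.

Things in the scene. Friction and masses are not known exactly. Their poses are not given: they have to be found in the camera images.
- top_tile: brittle clay trivet tile on top of the stack: 110 x 110 mm, hand-made, so 8 to 15 mm thick (unknown beforehand); 240 g, cork-inlaid face, white rim, blue star. Origin: centre of its underside, z up, x and y along its sides. Boxed in with 2 mm play: at first only its face can be reached. Shut fingertips pressing 10 to 16 N at its middle carry it along; below 7 N they slip; over 25 N cracks it
- tile_2: the second tile of the stack, 110 x 110 x 10 mm, 240 g, under the top one; friction of tile on tile and on the lacquered wood about 0.36, of a fingertip on the cork face 0.52 or more. A tile pressed off its middle turns as it slides. Origin: centre of its underside
- tile_3: the third tile, the same as the second; origin: centre of its underside
- tile_4: the lowest tile, the same as the second, lying on the holder's floor; origin: centre of its underside
- holder: fixed wooden tile holder, 126 mm (x) by 118 mm (y), 48 mm high: felt-lined floor 3 mm up, 6 mm walls on its +x, -x and +y sides, open on its -y side, which faces the stand. Origin: on the table under the centre of the stack; the stack's open edge lies 55 mm to -y of it. Top tile's underside at 33 mm, its face 0 to 7 mm below the rim; a tile is clear of the walls after 115 mm of travel to -y
- stand: low wooden serving stand that stays put on rubber feet, 220 x 220 mm, flat bare top 30 mm above the table, 3 mm lower than the top tile's underside; 8 to 16 mm gap between its +y edge and the tiles. Origin: on the table under its centre; x and y along its sides, the holder lies to its +y
- dabba: closed round steel dabba, 86 mm tall, about 320 g: body 58 mm in diameter, ribbed twist cap 62 mm in diameter from 60 to 86 mm above its base. Origin: centre of its underside; z up. Its cap can be gripped from above
- thali: round steel plate, 250 mm in diameter, 18 mm high, bystander; origin: centre of its underside
- katori_1: small steel bowl, 84 mm in diameter, 36 mm high, standing on the thali, bystander; origin: centre of its underside
- katori_2: the second such bowl, on the thali, bystander; origin: centre of its underside
- katori_3: the third such bowl, on the table, bystander; origin: centre of its underside
- tumbler: open steel tumbler, 68 mm in diameter at the rim, 90 mm tall, bystander; it and the dabba may stand in each other's place; origin: centre of its underside
- scoop: grey plastic rice scoop lying flat, about 200 mm long, 16 mm high, bystander; origin: on its underside, near the blade, handle to its -x

How it is judged:
On the way, in this order (a step that is already met when the one before it is completed fails the run):
1. the top tile has been slid across and lies flat and wholly on the stand, its fellows where they were (x of top_tile in the frame of stand between -0.04 and 0.04 m and y of top_tile in the frame of stand between -0.04 and 0.04 m and angle between top_tile's own z axis and vertical below 0.03 rad and z of top_tile in the frame of stand between 0.027 and 0.033 m and angle between the x axis of top_tile and the x axis of stand, either way round below 0.26 rad and distance of each of tile_2, tile_3, tile_4 from where it was at the start of the episode below 0.006 m), for 0.2 s.
2. the dabba stands upright in the middle of that tile (x of top_tile in the frame of stand between -0.04 and 0.04 m and y of top_tile in the frame of stand between -0.04 and 0.04 m and angle between top_tile's own z axis and vertical below 0.03 rad and z of top_tile in the frame of stand between 0.027 and 0.033 m and angle between the x axis of top_tile and the x axis of stand, either way round below 0.26 rad and horizontal distance between dabba and top_tile below 0.02 m and z of dabba in the frame of top_tile between 0.006 and 0.017 m and angle between dabba's own z axis and vertical below 0.05 rad), for 0.2 s.
At the end, for the whole second after the job is handed in: Top tile flat on the stand, centred within 40 mm along each side of the stand, square within 15 degrees; dabba upright on it within 20 mm of the tile's centre; the three other tiles within 6 mm of where they began; all released and at rest (all of step 2 and distance of each of tile_2, tile_3, tile_4 from where it was at the start of the episode below 0.006 m and linear speed of each of dabba, top_tile below 0.02 m/s); the robot touches nothing.
It fails at once if the fingers press on the top tile with more than 25 N (it cracks) (contact force between the fingers and top_tile above 25 N).
It fails at once if the top tile is lifted more than 10 mm above where it lay or tipped by more than about 17 degrees, instead of being slid (height (world z) of top_tile above 0.043 m or angle between top_tile's own z axis and vertical above 0.3 rad).
It fails at once if one of the other tiles is shifted by more than 8 mm (distance of any of tile_2, tile_3, tile_4 from where it was at the start of the episode above 0.008 m).
It fails at once if the dabba is tipped over, or banged down on the tile (more than 40 N between them) (contact force between dabba and top_tile above 40 N or angle between dabba's own z axis and vertical above 0.6 rad).
It fails at once if the plate, a bowl, the tumbler or the scoop is moved by more than 20 mm (distance of any of thali, katori_1, katori_2, katori_3, tumbler, scoop from where it was at the start of the episode above 0.02 m).
It also fails if it takes over 64 s, if anything falls off the work surface, if the arm or the gripper's body presses on something with over 40 N, if the wrist force passes 120 N, or if a joint passes its speed limit or range.

## Working session

There is one attempt and no reset: what is moved stays moved. The work goes in short steps, Python scripts to look and compute and a shell command to move; the robot and the scene stay as the last step left them, time stands still between calls to the robot, and variables do not carry over. Pictures are saved under pics/ and viewed, at most 10 in all, crops included, and the job is handed in when it is done.

```bash
mkdir -p pics; ls
python3 - <<'E'
from plant import state,snapshot,grip_point_offset
import cv2,numpy as np
print(grip_point_offset if not callable(grip_point_offset) else grip_point_offset())
for n in("top","side"):
    s=snapshot(n); cv2.imwrite(f"pics/{n}0.png",s["frame"][:,:,::-1]); print(n,s["intrinsics"],s["R"],s["t"], -np.array(s["R"]).T@s["t"])
print(state())
E
```

```text
pics
0.0187
top [[468.29311793   0.         315.47554833]
 [  0.         468.29311793 205.08992433]
 [  0.           0.           1.        ]] [[ 0.02698587 -0.99957138 -0.01134954]
 [-0.98218127 -0.02440054 -0.18634531]
 [ 0.18598851  0.01617599 -0.98241876]] [-1.10291966e-03  4.79132227e-01  1.41550833e+00] [ 0.20735618 -0.01230862  1.47989346]
side [[502.42587774   0.         323.80609372]
 [  0.         502.42587774 203.88758705]
 [  0.           0.           1.        ]] [[ 0.99281512 -0.11797211  0.02001788]
 [-0.06664993 -0.68414429 -0.72629496]
 [ 0.09937767  0.71974243 -0.68709163]] [-0.45429479  0.07078646  1.26831293] [ 0.32970667 -0.91802459  0.93195307]
{'clock': 0.1, 'qpos': array([ 1.09699058e+00,  1.50919947e-01,  1.43791472e+00,  3.43423198e-05,
        1.55378564e+00, -1.33991664e-01]), 'qd': array([ 0.00102512, -0.00178938, -0.0013364 , -0.00051961,  0.0003481 ,
        0.00034162]), 'effort': array([ 3.94591625e-03, -7.14376903e+01, -5.71790886e+01, -1.97998042e-04,
        7.29053791e-03, -2.05582973e-05]), 'position': array([0.19155268, 0.54191507, 0.20457099]), 'eef_rot': array([-5.31157522e-01, -3.09601935e+00,  1.52395803e-03]), 'ft_force': array([-0.01021034,  0.1038224 , -0.44548052]), 'moment': array([-0.03809184,  0.04944646, -0.00195212]), 'grasp_force': 0.0, 'finger_gap': 0.08522779974647436}
```

View pics/top0.png

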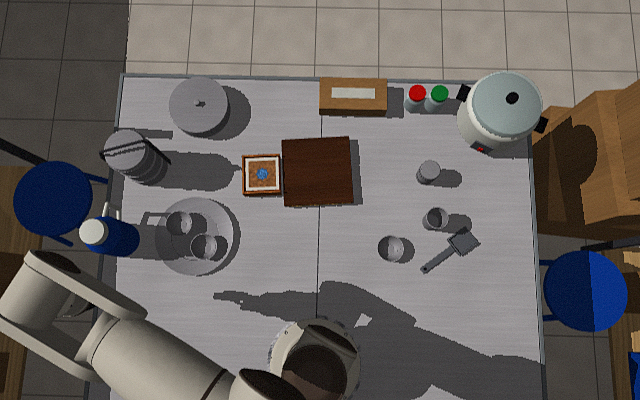

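View pics/side0.png

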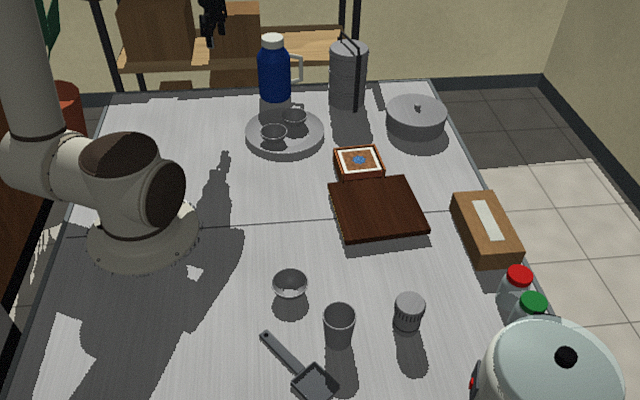

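The top view shows the tile in its holder at (262,175), the stand at (319,171), the dabba's cap at (429,172) and the tumbler at (435,218). The side view shows the ribbed cap at (409,300), which confirms which is the dabba, and the open tumbler at (339,315). Next I measure these.

```bash
cat > h.py <<'E'
import numpy as np,cv2
from plant import state,snapshot
from scipy.spatial.transform import Rotation as Ro
def ray(s,uv):
    R=np.array(s["R"]);c=-R.T@s["t"];K=np.array(s["intrinsics"])
    return c,R.T@np.linalg.solve(K,np.array([uv[0],uv[1],1.]))
def onplane(s,uv,z):
    c,d=ray(s,uv); return c+d*(z-c[2])/d[2]
def two(s1,u1,s2,u2):
    c1,d1=ray(s1,u1);c2,d2=ray(s2,u2)
    k=np.linalg.lstsq(np.c_[d1,-d2],c2-c1,rcond=None)[0]
    a=c1+k[0]*d1;b=c2+k[1]*d2
    return (a+b)/2,np.linalg.norm(a-b)
def blob(m,box):
    z=np.zeros_like(m,np.uint8);x0,y0,x1,y1=box;z[y0:y1,x0:x1]=m[y0:y1,x0:x1]
    z=cv2.morphologyEx(z,cv2.MORPH_CLOSE,np.ones((3,3),np.uint8))
    cs=cv2.findContours(z,cv2.RETR_EXTERNAL,cv2.CHAIN_APPROX_NONE)[0]
    return max(cs,key=cv2.contourArea)
def cen(c):
    m=cv2.moments(c);return m["m10"]/m["m00"],m["m01"]/m["m00"]
def hsv(s): return cv2.cvtColor(s["frame"],cv2.COLOR_RGB2HSV).astype(int)
def quad(s,c,z):
    "contour -> plane points -> centre,size,angle"
    P=np.array([onplane(s,p[0],z)[:2] for p in c],np.float32)
    (x,y),(w,h),a=cv2.minAreaRect((P*1000).astype(np.float32)); 
    return np.round([x/1000,y/1000],4),np.round([w,h],1),round(a,1)
E
python3 - <<'E'
from h import *
T=snapshot("top");S=snapshot("side");print(state()["clock"])
for n,s,bs,bt in(("top",T,(270,125,365,215),(235,145,290,202)),("side",S,(320,168,440,250),(325,138,392,188))):
    H=hsv(s);h,sa,v=H[...,0],H[...,1],H[...,2]
    brown=((h<20)|(h>170))&(sa>90)&(v<130)
    blue=(h>95)&(h<125)&(sa>90)
    white=(sa<70)&(v>150)
    c=blob(brown,bs);print(n,"stand",quad(s,c,.03))
    b=blob(blue,bt);print("star px",cen(b),"at .043",onplane(s,cen(b),.043))
    if n=="top":bT=cen(b)
    else:bS=cen(b)
    # holder box interior colours
    hold=((h<20))&(sa>60)&(v>60)
    if n=="top":
        w=white.astype(np.uint8);x0,y0,x1,y1=247,158,280,192
        c=blob(white,(x0,y0,x1,y1));print("rim",quad(s,c,.043),cv2.boundingRect(c))
        c=blob(hold,(235,145,281,202));print("holder",quad(s,c,.048),cv2.boundingRect(c))
print("star tri",two(T,bT,S,bS))
# dabba cap
big=cv2.resize(T["frame"][150:240,400:460],None,fx=6,fy=6,interpolation=cv2.INTER_NEAREST)
b2=cv2.resize(S["frame"][280:370,375:435],None,fx=6,fy=6,interpolation=cv2.INTER_NEAREST)
cv2.imwrite("pics/dab.png",np.hstack([big,b2])[:,:,::-1])
b3=cv2.resize(T["frame"][130:215,232:365],None,fx=6,fy=6,interpolation=cv2.INTER_NEAREST)
cv2.imwrite("pics/tile.png",b3[:,:,::-1])
E
```

```text
0.2
top stand (array([0.5912, 0.0322]), array([221.6, 260.8]), 4.8)
star px (261.8114035087719, 173.33552631578948) at .043 [0.57752301 0.18409264 0.043     ]
rim (array([0.577 , 0.1817]), array([104.7,  98.6]), 3.1) (247, 158, 32, 33)
holder (array([0.5722, 0.1862]), array([135.4, 119.2]), 3.2) (242, 154, 39, 43)
side stand (array([0.5924, 0.0325]), array([222.3, 289.1]), 5.0)
star px (358.4454828660436, 159.43613707165107) at .043 [0.5782078  0.18647333 0.043     ]
star tri (array([0.577309  , 0.1838144 , 0.04506853]), np.float64(0.0006177060351822431))
```

View pics/dab.png

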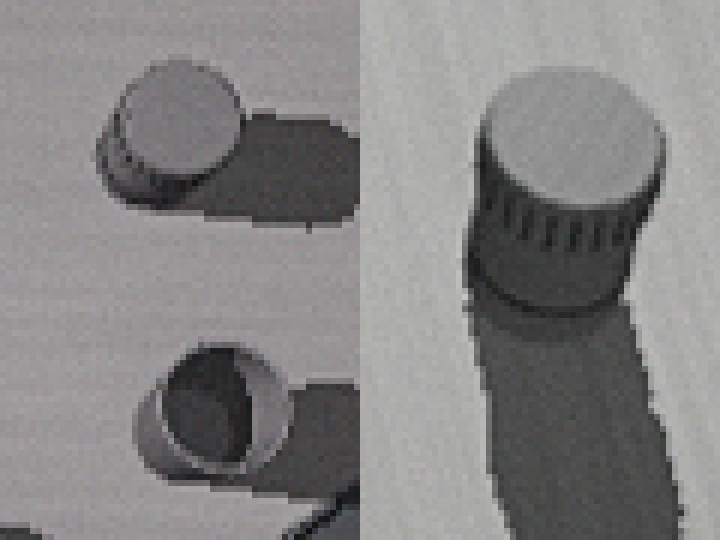

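View pics/tile.png

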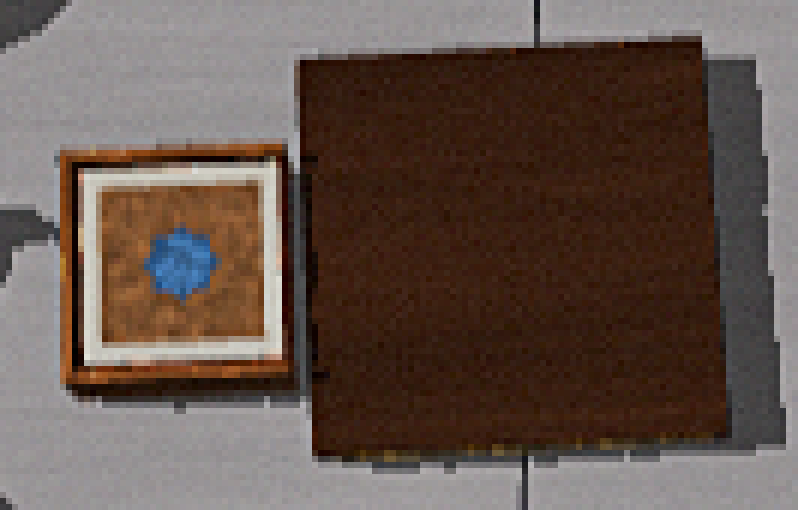

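The dabba crop shows the cap's top disc centred at top px (429.8,169.7) and side px (410.2,302.3), with the tumbler rim at top px (437.3,217.3). The tile crop gives the four corners of the tile and of the stand, and the tile's −y edge looks toward the stand.

Run:
```python
from h import *
T=snapshot("top");S=snapshot("side")
print("cap",two(T,(429.8,169.7),S,(410.2,302.3)),onplane(T,(429.8,169.7),.086),onplane(S,(410.2,302.3),.086))
print("tumbler",onplane(T,(437.3,217.3),.09))
for nm,c,z in(("stand",[(300,60),(702,38),(730,437),(313,457)],.03),("tile",[(77,167),(280,155),(284,355),(83,367)],.045)):
    P=np.array([onplane(T,(x/6+232-.5,y/6+130-.5),z)[:2] for x,y in c])
    e=np.roll(P,-1,0)-P
    a=np.degrees(np.arctan2(e[:,1],e[:,0]))
    print(nm,P.mean(0),P.round(4).tolist(),np.linalg.norm(e,axis=1).round(4),((a+45)%90-45).round(1))
st=state();print(Ro.from_rotvec(st["eef_rot"]).as_matrix().round(3))
```

```text
cap (array([ 0.59234777, -0.33740361,  0.08359466]), np.float64(0.002648318860432277)) [ 0.59031475 -0.33670907  0.086     ] [ 0.59298453 -0.33885353  0.086     ]
tumbler [ 0.44231965 -0.35548265  0.09      ]
stand [0.59482313 0.01076187] [[0.6954, 0.1275], [0.7128, -0.0892], [0.4936, -0.107], [0.4775, 0.1118]] [0.2174 0.2199 0.2194 0.2184] [4.6 4.6 4.2 4.1]
tile [0.57846297 0.1843584 ] [[0.6282, 0.2421], [0.6373, 0.1345], [0.5287, 0.1279], [0.5197, 0.2329]] [0.108  0.1089 0.1055 0.1089] [4.9 3.5 4.9 4.8]
[[-0.943  0.333 -0.   ]
 [ 0.333  0.943 -0.   ]
 [ 0.    -0.    -1.   ]]
```

```bash
python3 -m handwheel '[[-19.9,-23.9,0,0,0,0],[-19.9,-23.9,0,0,0,0],[-19.9,-23.9,0,0,0,0],[-19.9,-23.9,0,0,0,0],[-19.9,-23.9,0,0,0,0],[-19.9,-23.9,0,0,0,0],[-19.9,-23.9,0,0,0,0],[-19.9,-23.9,0,0,0,-0.416],[-48.4,-20.9,5,0,0,-0.416],[-48.4,-20.9,5,0,0,-0.416],[-48.4,-20.9,5,0,0,-0.416],[-48.4,-20.9,5,0,0,-0.416],[-48.4,-20.9,5,0,0,-0.416],[-48.4,-20.9,5,0,0,-0.416],[-48.4,-20.9,5,0,0,-0.416],[-48.4,-20.9,10,0,0,-0.416],[-48.4,-20.9,10,0,0,-0.416],[-48.4,-20.9,10,0,0,-0.416],[-48.4,-20.9,10,0,0,-0.416],[-48.4,-20.9,10,0,0,-0.416]]' 0 20
```

```text
clock: 1.97
position: [0.5784, 0.1843, 0.1073]
eef_rot: [-0.121, 3.137, 0.0]
ft_force: [-0.3, -0.0, 0.9]
finger_gap: -0.0002
grasp_force: 0.0
```

```bash
python3 -m handwheel '[[0,0,2,0,0,0],[0,0,3.5,0,0,0],[0,0,4.5,0,0,0],[0,0,4.8,0,0,0],[0,0,5,0,0,0],[0,0,5,0,0,0],[0,0,5,0,0,0]]'
python3 - <<'E'
from h import *
S=snapshot("side");T=snapshot("top")
a=cv2.resize(S["frame"][100:240,300:440],(560,560),interpolation=cv2.INTER_NEAREST)
cv2.imwrite("pics/near.png",a[:,:,::-1])
E
```

```text
clock: 2.55
position: [0.5787, 0.1839, 0.0562]
eef_rot: [-0.12, 3.138, 0.0]
ft_force: [-0.6, 0.2, 0.9]
finger_gap: -0.0
grasp_force: 0.0
```

View pics/near.png

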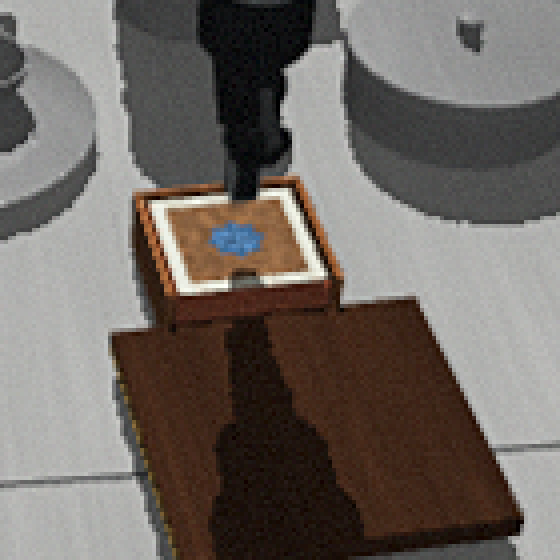

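The crop shows the fingertips' lower end at crop (243,198), above the star at (237,238). I'll check that gap against the projected TCP.

Run:
```python
from h import *
S=snapshot("side");st=state();p=np.array(st["position"]);print(p,st["ft_force"])
def proj(X):
    q=np.array(S["intrinsics"])@(np.array(S["R"])@X+S["t"]);return q[:2]/q[2]
for z in(0,.02,.05):
    print(((proj(p+[0,0,z])-[300,100])*4).round())
for z in(.041,.048): print(((proj(np.array([.5783,.1842,z]))-[300,100])*4).round())
print("tile if at", onplane(S,(300+237/4,100+238/4),.0445),"tip at .0562",onplane(S,(300+243/4,100+198/4),.0562))
```

```text
[0.57862708 0.18377163 0.05579779] [ 0.31038249  0.24642986 -0.50918499]
[236. 226.]
[238. 203.]
[241. 168.]
[234. 242.]
[235. 234.]
tile if at [0.58002233 0.1841088  0.0445    ] tip at .0562 [0.58881961 0.21472468 0.0562    ]
```

Run:
```python
from h import *
S=snapshot("side");T=snapshot("top")
a=cv2.resize(S["frame"][120:180,320:400],(800,600),interpolation=cv2.INTER_CUBIC)[:, :400]
b=cv2.resize(T["frame"][140:210,230:300],(400,400),interpolation=cv2.INTER_CUBIC)
b=np.vstack([b,np.zeros((200,400,3),np.uint8)])
o=np.clip(np.hstack([a,b]).astype(float)*1.8,0,255).astype(np.uint8)
cv2.imwrite("pics/near2.png",o[:,:,::-1])
```

```text
(no output)
```

View pics/near2.png

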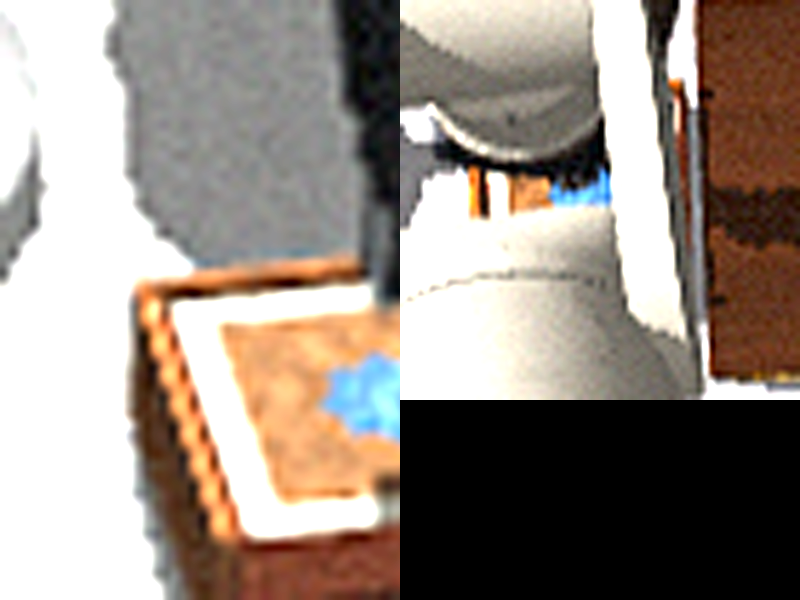

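The picture shows the visible tip about 6 px above the projected TCP. Either the tip is really higher or it is offset, and a guarded descent to contact will tell which.

```bash
python3 -m handwheel '[[0,0,0.2,0,0,0],[0,0,0.4,0,0,0],[0,0,0.6,0,0,0],[0,0,0.6,0,0,0],[0,0,0.6,0,0,0]]'; python3 -m handwheel '[[0,0,0.05,0,0,0],[0,0,0.1,0,0,0],[0,0,0.15,0,0,0],[0,0,0.15,0,0,0],[0,0,0.15,0,0,0]]';python3 -m handwheel '[[0,0,0.05,0,0,0],[0,0,0.1,0,0,0],[0,0,0.1,0,0,0],[0,0,0.1,0,0,0]]'
```

```text
clock: 3.22
position: [0.5782, 0.1837, 0.0489]
eef_rot: [0.12, -3.139, 0.0]
ft_force: [1.2, -0.5, -0.5]
finger_gap: -0.0003
grasp_force: 0.0
clock: 3.63
position: [0.5783, 0.1837, 0.0476]
eef_rot: [0.12, -3.139, 0.0]
ft_force: [-0.8, 0.5, 0.4]
finger_gap: -0.0001
grasp_force: 0.0
clock: 3.97
position: [0.5783, 0.1837, 0.0465]
eef_rot: [0.12, -3.139, 0.0]
ft_force: [0.7, -0.3, -0.7]
finger_gap: -0.0
grasp_force: 0.0
```

```bash
python3 -m handwheel '[[0,0,0.05,0,0,0],[0,0,0.1,0,0,0],[0,0,0.1,0,0,0],[0,0,0.1,0,0,0]]' | egrep 'position|ft'
```

```text
position: [0.5783, 0.1837, 0.0455]
ft_force: [-0.4, -0.5, 0.4]
```

```bash
python3 -m handwheel '[[0,0,0.05,0,0,0],[0,0,0.1,0,0,0],[0,0,0.1,0,0,0],[0,0,0.1,0,0,0]]' | egrep 'position|ft'
```

```text
position: [0.5783, 0.1837, 0.0445]
ft_force: [-0.2, 0.9, 0.3]
```

```bash
python3 -m handwheel '[[0,0,0.05,0,0,0],[0,0,0.1,0,0,0],[0,0,0.1,0,0,0],[0,0,0.1,0,0,0]]' | egrep 'position|ft'
```

```text
position: [0.5783, 0.1837, 0.0435]
ft_force: [-0.1, -1.1, -0.1]
```

```bash
python3 -m handwheel '[[0,0,0.05,0,0,0],[0,0,0.1,0,0,0],[0,0,0.1,0,0,0],[0,0,0.1,0,0,0]]' | egrep 'position|ft'
python3 - <<'E'
from h import *
S=snapshot("side");a=cv2.resize(S["frame"][120:200,320:400],(560,560),interpolation=cv2.INTER_CUBIC)
cv2.imwrite("pics/near3.png",np.clip(a[:,:,::-1]*1.5,0,255).astype(np.uint8))
E
```

```text
position: [0.5783, 0.1837, 0.0426]
ft_force: [0.8, -0.6, -0.7]
```

View pics/near3.png

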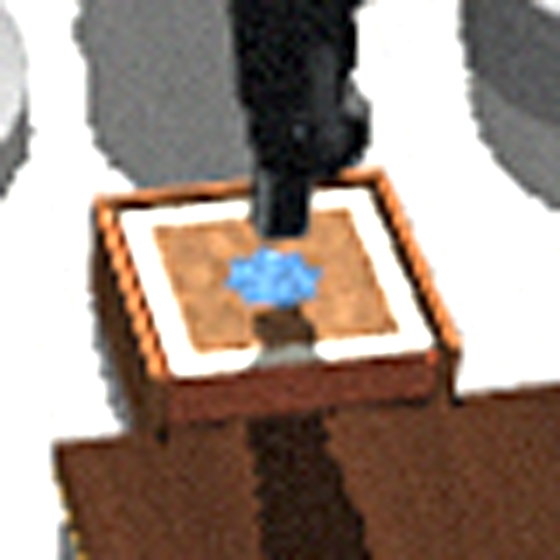

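The crop shows the tip at (280,238), its shadow starting at (285,305), and the star at (272,277). Tip and shadow are closing on each other over the star, so the tip is horizontally right but still about 14 mm above the face. I'll keep going down in guarded millimetres.

```bash
cat > ok.py <<'E'
import sys
from plant import state
s=state();f=s["ft_force"];print(s["position"].round(4),f.round(2));sys.exit(abs(f[2])>2.5)
E
m(){ python3 ok.py; }
python3 -m handwheel '[[0,0,0.05,0,0,0],[0,0,0.1,0,0,0],[0,0,0.1,0,0,0]]' >/dev/null && m &&
python3 -m handwheel '[[0,0,0.05,0,0,0],[0,0,0.1,0,0,0],[0,0,0.1,0,0,0]]' >/dev/null && m &&
python3 -m handwheel '[[0,0,0.05,0,0,0],[0,0,0.1,0,0,0],[0,0,0.1,0,0,0]]' >/dev/null && m &&
python3 -m handwheel '[[0,0,0.05,0,0,0],[0,0,0.1,0,0,0],[0,0,0.1,0,0,0]]' >/dev/null && m &&
python3 -m handwheel '[[0,0,0.05,0,0,0],[0,0,0.1,0,0,0],[0,0,0.1,0,0,0]]' >/dev/null && m &&
python3 -m handwheel '[[0,0,0.05,0,0,0],[0,0,0.1,0,0,0],[0,0,0.1,0,0,0]]' >/dev/null && m &&
python3 -m handwheel '[[0,0,0.05,0,0,0],[0,0,0.1,0,0,0],[0,0,0.1,0,0,0]]' >/dev/null && m
```

```text
[0.5782 0.1837 0.0414] [-0.55  0.86 -0.48]False
```

```bash
sed -i 's/sys.exit(\(.*\))/sys.exit(int(\1))/' ok.py
m(){ python3 ok.py; }
python3 -m handwheel '[[0,0,0.05,0,0,0],[0,0,0.1,0,0,0],[0,0,0.1,0,0,0]]' >/dev/null && m &&
python3 -m handwheel '[[0,0,0.05,0,0,0],[0,0,0.1,0,0,0],[0,0,0.1,0,0,0]]' >/dev/null && m &&
python3 -m handwheel '[[0,0,0.05,0,0,0],[0,0,0.1,0,0,0],[0,0,0.1,0,0,0]]' >/dev/null && m &&
python3 -m handwheel '[[0,0,0.05,0,0,0],[0,0,0.1,0,0,0],[0,0,0.1,0,0,0]]' >/dev/null && m &&
python3 -m handwheel '[[0,0,0.05,0,0,0],[0,0,0.1,0,0,0],[0,0,0.1,0,0,0]]' >/dev/null && m &&
python3 -m handwheel '[[0,0,0.05,0,0,0],[0,0,0.1,0,0,0],[0,0,0.1,0,0,0]]' >/dev/null && m &&
python3 -m handwheel '[[0,0,0.05,0,0,0],[0,0,0.1,0,0,0],[0,0,0.1,0,0,0]]' >/dev/null && m &&
python3 -m handwheel '[[0,0,0.05,0,0,0],[0,0,0.1,0,0,0],[0,0,0.1,0,0,0]]' >/dev/null && m &&
python3 -m handwheel '[[0,0,0.05,0,0,0],[0,0,0.1,0,0,0],[0,0,0.1,0,0,0]]' >/dev/null && m
```

```text
[0.5782 0.1837 0.0404] [ 0.21  0.14 -0.24]
[0.5783 0.1837 0.0395] [-0.49 -0.16  0.56]
[0.5783 0.1837 0.0385] [ 0.14 -0.43  0.57]
[0.5782 0.1837 0.0374] [ 0.17 -0.36 -0.26]
[0.5783 0.1837 0.0364] [ 0.76 -0.44  1.12]
[0.5782 0.1837 0.0354] [ 0.03  0.94 -0.55]
[0.5783 0.1837 0.0345] [ 0.3  -0.07  0.16]
[0.5782 0.1837 0.0335] [-0.58  0.04  0.02]
[0.5783 0.1837 0.0325] [-0.33 -0.55  1.02]
```

```bash
m(){ python3 ok.py; }
python3 -m handwheel '[[0,0,0.05,0,0,0],[0,0,0.1,0,0,0],[0,0,0.1,0,0,0]]' >/dev/null && m &&
python3 -m handwheel '[[0,0,0.05,0,0,0],[0,0,0.1,0,0,0],[0,0,0.1,0,0,0]]' >/dev/null && m &&
python3 -m handwheel '[[0,0,0.05,0,0,0],[0,0,0.1,0,0,0],[0,0,0.1,0,0,0]]' >/dev/null && m &&
python3 -m handwheel '[[0,0,0.05,0,0,0],[0,0,0.1,0,0,0],[0,0,0.1,0,0,0]]' >/dev/null && m &&
python3 -m handwheel '[[0,0,0.05,0,0,0],[0,0,0.1,0,0,0],[0,0,0.1,0,0,0]]' >/dev/null && m &&
python3 -m handwheel '[[0,0,0.05,0,0,0],[0,0,0.1,0,0,0],[0,0,0.1,0,0,0]]' >/dev/null && m &&
python3 -m handwheel '[[0,0,0.05,0,0,0],[0,0,0.1,0,0,0],[0,0,0.1,0,0,0]]' >/dev/null && m &&
python3 -m handwheel '[[0,0,0.05,0,0,0],[0,0,0.1,0,0,0],[0,0,0.1,0,0,0]]' >/dev/null && m
```

```text
[0.5783 0.1837 0.0315] [ 0.68 -1.08  0.18]
[0.5783 0.1837 0.0305] [ 0.95 -0.37  1.11]
[0.5782 0.1837 0.0295] [-0.46 -0.1   0.26]
[0.5783 0.1837 0.0285] [-0.12 -0.35  1.4 ]
[0.5783 0.1837 0.0274] [ 1.07 -0.79 -0.12]
[0.5782 0.1837 0.0265] [-0.89 -0.33  1.11]
[0.5783 0.1837 0.0255] [-1.12  0.27  0.66]
[0.5783 0.1837 0.0245] [0.37 0.6  0.1 ]
```

```bash
m(){ python3 ok.py; }
python3 -m handwheel '[[0,0,0.05,0,0,0],[0,0,0.1,0,0,0],[0,0,0.1,0,0,0]]' >/dev/null && m &&
python3 -m handwheel '[[0,0,0.05,0,0,0],[0,0,0.1,0,0,0],[0,0,0.1,0,0,0]]' >/dev/null && m &&
python3 -m handwheel '[[0,0,0.05,0,0,0],[0,0,0.1,0,0,0],[0,0,0.1,0,0,0]]' >/dev/null && m &&
python3 -m handwheel '[[0,0,0.05,0,0,0],[0,0,0.1,0,0,0],[0,0,0.1,0,0,0]]' >/dev/null && m &&
python3 -m handwheel '[[0,0,0.05,0,0,0],[0,0,0.1,0,0,0],[0,0,0.1,0,0,0]]' >/dev/null && m &&
python3 -m handwheel '[[0,0,0.05,0,0,0],[0,0,0.1,0,0,0],[0,0,0.1,0,0,0]]' >/dev/null && m
python3 - <<'E'
from h import *
S=snapshot("side");a=cv2.resize(S["frame"][120:200,320:400],(560,560),interpolation=cv2.INTER_CUBIC)
cv2.imwrite("pics/near4.png",np.clip(a[:,:,::-1]*1.5,0,255).astype(np.uint8))
E
```

```text
[0.5782 0.1837 0.0234] [-0.7  -0.42 -1.02]
[0.5783 0.1837 0.0225] [0.47 0.32 0.49]
[0.5783 0.1837 0.0215] [ 1.02  0.07 -0.17]
[0.5783 0.1837 0.0205] [0.34 0.03 0.53]
[0.5783 0.1837 0.0195] [-0.08  0.08 -0.3 ]
[0.5784 0.1837 0.0187] [-0.94  0.41  2.47]
```

View pics/near4.png

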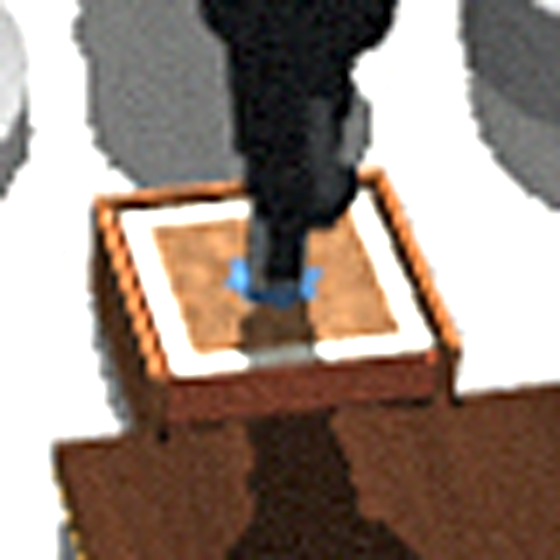

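The tip now sits on the star at about (280,285) in the crop, with the force just rising (2.5 N) at a TCP reading of 0.0187. Now I press gently.

```bash
cat > f.py <<'E'
import sys,time
from plant import state
s=state();f=s["ft_force"];lo,hi=float(sys.argv[1]),float(sys.argv[2])
print(round(s["clock"],2),s["position"].round(4),f.round(1),s["moment"].round(2));sys.exit(int(not lo<=f[2]<=hi))
E
python3 -m handwheel '[[0,0,0.05,0,0,0],[0,0,0.05,0,0,0],[0,0,0.05,0,0,0]]' >/dev/null && python3 f.py -1 8 && python3 -m handwheel '[[0,0,0.05,0,0,0],[0,0,0.05,0,0,0],[0,0,0.05,0,0,0]]' >/dev/null && python3 f.py -1 10
```

```text
11.65 [0.5784 0.1837 0.0186] [-3.2 -0.8  7.6] [-0.1   0.5   0.01]
11.9 [0.5785 0.1837 0.0184] [-4.5 -1.4 12.2] [-0.11  0.75  0.06]
```

```bash
python3 -m handwheel '[[0.02,0,0,0,0,0],[0.02,-0.1,0,0,0,0],[0.02,-0.2,0,0,0,0],[0.02,-0.3,0,0,0,0],[0.02,-0.3,0,0,0,0],[0.02,-0.3,0,0,0,0]]' >/dev/null; python3 f.py 9 18 && python3 -m handwheel '[[0,-0.15,0,0,0,0],[0,-0.35,0,0,0,0],[0,-0.6,0,0,0,0]]' >/dev/null;  python3 f.py 9 18
```

```text
12.4 [0.579  0.1811 0.0185] [-1.2  2.9  9.4] [0.4  0.07 0.03]
12.65 [0.5794 0.1753 0.0185] [-0.1  4.1 10.2] [ 0.66  0.04 -0.01]
```

```bash
python3 -m handwheel '[[0,-0.25,0.02,0,0,0],[0,-0.5,0.02,0,0,0],[0,-0.75,0.02,0,0,0],[0,-1,0.02,0,0,0]]' >/dev/null; python3 f.py 9 17 && python3 -m handwheel '[[0,-0.25,0,0,0,0],[0,-0.5,0,0,0,0],[0,-0.75,0,0,0,0],[0,-1,0,0,0,0]]' >/dev/null;  python3 f.py 9 17 && python3 -m handwheel '[[0,-0.25,0,0,0,0],[0,-0.5,0,0,0,0],[0,-0.75,0,0,0,0],[0,-1,0,0,0,0]]' >/dev/null;  python3 f.py 9 17
python3 - <<'E'
from h import *
S=snapshot("side");H=hsv(S);h,s,v=H[...,0],H[...,1],H[...,2]
c=blob((s<70)&(v>140),(335,145,392,200));print(quad(S,c,.044),cv2.boundingRect(c))
E
```

```text
12.98 [0.5803 0.1652 0.0184] [ 0.1  4.1 11. ] [0.7  0.1  0.02]
13.32 [0.5811 0.1552 0.0184] [ 0.4  4.6 11.3] [0.67 0.07 0.03]
13.65 [0.5818 0.1452 0.0184] [0.4 3.1 9.8] [0.67 0.09 0.  ]
(array([0.6433, 0.1674]), array([170.9,  57.6]), 72.8) (369, 145, 23, 36)
```

```bash
python3 -m handwheel '[[0,-0.25,0.01,0,0,0],[0,-0.5,0.02,0,0,0],[0,-0.75,0.02,0,0,0],[0,-1,0.02,0,0,0]]' >/dev/null; python3 f.py 9 17 && python3 -m handwheel '[[0,-0.2,0,0,0,0],[0,-0.4,0,0,0,0],[0,-0.6,0,0,0,0]]' >/dev/null;  python3 f.py 9 17
python3 - <<'E'
from h import *
S=snapshot("side");H=hsv(S)
def proj(X):
    q=np.array(S["intrinsics"])@(np.array(S["R"])@np.array(X)+S["t"]);return (q[:2]/q[2]).round(1)
p=state()["position"];y=np.array([-.077,.997,0]);x=np.array([.997,.077,0]);c=np.array([p[0],p[1],.045])
for k in(-30,30):
    u=proj(c-.055*y+x*k/1000);print("expected front edge px",u)
    col=int(round(u[0]));r=int(u[1]);print([(i,H[i,col,1],H[i,col,2]) for i in range(r-8,r+6)])
E
```

```text
14.03 [0.5826 0.1353 0.0183] [ 0.2  3.  10.9] [0.75 0.04 0.01]
14.28 [0.5831 0.1293 0.0183] [-0.2  4.1 11.7] [0.67 0.03 0.03]
expected front edge px [358.  185.9]
[(177, np.int64(130), np.int64(135)), (178, np.int64(130), np.int64(147)), (179, np.int64(133), np.int64(113)), (180, np.int64(150), np.int64(90)), (181, np.int64(143), np.int64(89)), (182, np.int64(162), np.int64(85)), (183, np.int64(33), np.int64(124)), (184, np.int64(13), np.int64(229)), (185, np.int64(30), np.int64(216)), (186, np.int64(86), np.int64(124)), (187, np.int64(176), np.int64(74)), (188, np.int64(158), np.int64(79)), (189, np.int64(143), np.int64(59)), (190, np.int64(181), np.int64(31))]
expected front edge px [379.6 183.3]
[(175, np.int64(120), np.int64(159)), (176, np.int64(153), np.int64(142)), (177, np.int64(156), np.int64(131)), (178, np.int64(141), np.int64(132)), (179, np.int64(155), np.int64(123)), (180, np.int64(86), np.int64(155)), (181, np.int64(20), np.int64(216)), (182, np.int64(10), np.int64(247)), (183, np.int64(24), np.int64(162)), (184, np.int64(190), np.int64(59)), (185, np.int64(203), np.int64(59)), (186, np.int64(165), np.int64(74)), (187, np.int64(188), np.int64(42)), (188, np.int64(118), np.int64(26))]
```

```bash
python3 -m handwheel '[[0,-0.2,0.01,0,0,0],[0,-0.4,0.02,0,0,0],[0,-0.5,0.03,0,0,0]]' >/dev/null; python3 f.py 9 17 && python3 -m handwheel '[[0,-0.2,0.01,0,0,0],[0,-0.4,0.02,0,0,0],[0,-0.5,0.02,0,0,0]]' >/dev/null;  python3 f.py 9 17 && python3 -m handwheel '[[0,-0.2,0.01,0,0,0],[0,-0.4,0.02,0,0,0],[0,-0.5,0.02,0,0,0]]' >/dev/null;  python3 f.py 9 17
```

```text
14.58 [0.5836 0.1242 0.0181] [-0.4  3.5 12.3] [ 0.76  0.06 -0.02]
14.83 [0.584  0.1193 0.0179] [ 0.3  3.9 12.5] [ 0.75  0.08 -0.02]
15.08 [0.5844 0.1143 0.0177] [-0.1  4.3 12.4] [ 0.79  0.03 -0.03]
```

Predicted drop matches. Next stretch (travel 70 → 100 mm).

```bash
python3 -m handwheel '[[0,-0.25,0.01,0,0,0],[0,-0.5,0.02,0,0,0],[0,-0.75,0.02,0,0,0],[0,-1,0.03,0,0,0]]' >/dev/null; python3 f.py 9 17 && python3 -m handwheel '[[0,-0.25,0.01,0,0,0],[0,-0.5,0.01,0,0,0],[0,-0.75,0.02,0,0,0],[0,-1,0.02,0,0,0]]' >/dev/null;  python3 f.py 9 17 && python3 -m handwheel '[[0,-0.25,0.01,0,0,0],[0,-0.5,0.01,0,0,0],[0,-0.75,0.02,0,0,0],[0,-1,0.02,0,0,0]]' >/dev/null;  python3 f.py 9 17
```

```text
15.42 [0.5852 0.1044 0.0175] [-0.2  4.5 14. ] [0.84 0.06 0.01]
15.75 [0.5859 0.0944 0.0173] [-0.6  4.7 13.5] [0.89 0.03 0.05]
16.08 [0.5867 0.0845 0.0171] [-0.3  4.9 13.5] [ 0.8   0.09 -0.01]
```

```bash
python3 -m handwheel '[[0,-0.25,0.01,0,0,0],[0,-0.5,0.01,0,0,0],[0,-0.75,0.01,0,0,0]]' >/dev/null; python3 f.py 9 17 && python3 -m handwheel '[[0,-0.1,0,0,0,0],[0,-0.15,0,0,0,0]]' >/dev/null;  python3 f.py 9 17 && python3 -m handwheel '[[0,-0.1,0,0,0,0],[0,-0.15,0,0,0,0]]' >/dev/null;  python3 f.py 9 17 && python3 -m handwheel '[[0,-0.1,0,0,0,0],[0,-0.15,0,0,0,0]]' >/dev/null;  python3 f.py 9 17
```

```text
16.33 [0.5873 0.077  0.017 ] [-0.2  3.9 12.9] [0.91 0.07 0.03]
16.5 [0.5874 0.0754 0.017 ] [-0.2  4.2 14.1] [ 0.88  0.05 -0.  ]
16.67 [0.5875 0.0739 0.0169] [ 0.   4.8 12.1] [ 0.83  0.05 -0.03]
16.83 [0.5867 0.0719 0.0157] [ 0.4  0.6 -0.5] [0.01 0.01 0.  ]
```

```bash
python3 -m handwheel '[[0,0,0.03,0,0,0],[0,0,0.05,0,0,0],[0,0,0.05,0,0,0]]' >/dev/null; python3 f.py -2 9 && python3 -m handwheel '[[0,0,0.03,0,0,0],[0,0,0.05,0,0,0],[0,0,0.05,0,0,0]]' >/dev/null;  python3 f.py -1 9 && python3 -m handwheel '[[0,0,0.03,0,0,0],[0,0,0.03,0,0,0]]' >/dev/null;  python3 f.py 8 16
```

```text
17.08 [0.5867 0.0719 0.0155] [-3.2 -0.4  7.2] [-0.11  0.47 -0.02]
17.33 [0.5867 0.0719 0.0154] [-4.4 -0.5 13.5] [-0.16  0.84  0.02]
17.33 [0.5867 0.0719 0.0154] [-4.4 -0.5 13.5] [-0.16  0.84  0.02]
```

```bash
python3 -m handwheel '[[0.02,-0.1,0,0,0,0],[0.02,-0.3,0,0,0,0],[0.02,-0.55,0,0,0,0],[0.02,-0.8,0,0,0,0]]' >/dev/null; python3 f.py 9 17 && python3 -m handwheel '[[0,-0.25,0.01,0,0,0],[0,-0.5,0.01,0,0,0],[0,-0.75,0.01,0,0,0],[0,-1,0.01,0,0,0]]' >/dev/null;  python3 f.py 9 17 && python3 -m handwheel '[[0,-0.25,0,0,0,0],[0,-0.5,0,0,0,0],[0,-0.75,0,0,0,0],[0,-1,0,0,0,0]]' >/dev/null;  python3 f.py 9 17
```

```text
17.67 [0.5876 0.0644 0.0154] [-0.7  3.7 10.3] [ 0.71  0.04 -0.04]
18.0 [0.5884 0.0544 0.0154] [-0.6  4.6 11.7] [0.82 0.03 0.02]
18.33 [0.5892 0.0444 0.0154] [-0.8  4.3 11.5] [ 0.76  0.03 -0.02]
```

```bash
python3 -m handwheel '[[0,-0.25,0,0,0,0],[0,-0.5,0.01,0,0,0],[0,-0.75,0.01,0,0,0],[0,-1,0.01,0,0,0]]' >/dev/null; python3 f.py 9 17 && python3 -m handwheel '[[0,-0.25,0,0,0,0],[0,-0.5,0,0,0,0],[0,-0.75,0,0,0,0],[0,-1,0,0,0,0]]' >/dev/null;  python3 f.py 9 17 && python3 -m handwheel '[[0,-0.25,0,0,0,0],[0,-0.5,0,0,0,0],[0,-0.75,0,0,0,0],[0,-1,0,0,0,0],[0,-1.2,0,0,0,0],[0,-1.3,0,0,0,0],[0,-1.3,0,0,0,0]]' >/dev/null;  python3 f.py 6 17 && python3 -m handwheel '[[0,0,-0.1,0,0,0],[0,0,-0.5,0,0,0],[0,0,-1.5,0,0,0],[0,0,-4,0,0,0],[0,0,-8,0,0,0],[0,0,-12,0,0,0],[0,0,-16,0,0,0],[0,0,-18,0,0,0],[0,0,-18,0,0,0]]' 100 20; python3 f.py 0 1
```

```text
18.67 [0.59   0.0344 0.0154] [-0.7  4.8 13.1] [ 0.78  0.11 -0.03]
19.0 [0.5908 0.0245 0.0154] [ 0.3  4.  12.4] [ 0.79  0.02 -0.01]
19.58 [0.5918 0.0113 0.0154] [ 0.4  3.1 12.7] [ 0.4   0.11 -0.02]
clock: 20.33
position: [0.5926, 0.0111, 0.2008]
eef_rot: [-0.119, 3.132, -0.002]
ft_force: [0.6, -0.2, 0.3]
finger_gap: 0.0858
grasp_force: 0.0
20.33 [0.5926 0.0111 0.2008] [ 0.6 -0.2  0.3] [-0.02 -0.04  0.  ]
```

```bash
python3 -m handwheel '[[2.8,-34.8,0,0,0,0],[2.8,-34.8,0,0,0,0],[2.8,-34.8,0,0,0,0],[2.8,-34.8,0,0,0,0],[2.8,-34.8,0,0,0,0],[2.8,-34.8,0,0,0,0],[2.8,-34.8,0,0,0,0],[2.8,-34.8,0,0,0,0],[2.8,-34.8,0,0,0,0],[2.8,-34.8,0,0,0,0],[2.8,-34.8,0,0,0,0],[2.8,-34.8,0,0,0,0]]'
python3 - <<'E'
from h import *
T=snapshot("top");S=snapshot("side")
pts={}
for n,s in(("T",T),("S",S)):
    H=hsv(s);h,sa,v=H[...,0],H[...,1],H[...,2]
    box=(270,125,365,215) if n=="T" else (320,165,440,250)
    b=blob((h>95)&(h<125)&(sa>90),box);pts[n]=cen(b)
    w=blob((sa<70)&(v>150),(288,145,350,200) if n=="T" else (350,175,405,235));print(n,cen(b),onplane(s,cen(b),.0415),"rim",quad(s,w,.0415),cv2.contourArea(w))
print(two(T,pts["T"],S,pts["S"]))
a=cv2.resize(T["frame"][125:215,230:365],(640,427));b=cv2.resize(S["frame"][170:370,310:510],(427,427))
cv2.imwrite("pics/mid.png",np.hstack([cv2.resize(a,(373,427)),b])[:,:,::-1])
E
```

```text
clock: 21.33
position: [0.5896, -0.3372, 0.1945]
eef_rot: [0.12, -3.139, -0.001]
ft_force: [-0.3, -0.4, 0.2]
finger_gap: 0.0855
grasp_force: 0.0
T (315.5253164556962, 170.5253164556962) [0.59118771 0.01422808 0.0415    ] rim (array([0.5917, 0.0138]), array([106.4, 103.9]), 4.1) 989.0
S (374.8666666666667, 200.58888888888887) [0.59242694 0.01425703 0.0415    ] rim (array([0.5921, 0.0138]), array([105.9, 107.3]), 4.0) 1077.0
(array([0.59183338, 0.01421693, 0.04139954]), np.float64(0.001196296445827608))
```

View pics/mid.png

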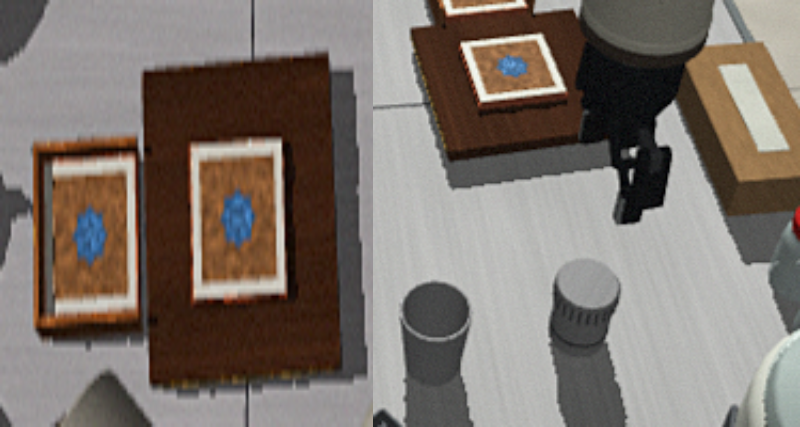

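The left crop shows the tile lying square on the stand, star at about (238,218), with tile 2 still in the holder. The right crop shows the dabba's ribbed cap at (585,285) free below the open gripper. Tile at (0.5917, 0.0140) at about 4°. Next I go down over the cap.

```bash
python3 f.py -2 2;  python3 -m handwheel '[[-0.1,0,2,0,0,0],[-0.1,0,5,0,0,0],[-0.1,0,8,0,0,0],[-0.1,0,11,0,0,0],[-0.1,0,12.5,0,0,0],[-0.1,0,12.5,0,0,0],[-0.1,0,12.5,0,0,0],[-0.1,0,12.5,0,0,0]]'
python3 - <<'E'
from h import *
S=snapshot("side");T=snapshot("top");p=state()["position"];print(p)
a=cv2.resize(S["frame"][230:350,360:480],(480,480),interpolation=cv2.INTER_CUBIC)
b=cv2.resize(T["frame"][130:210,390:470],(320,320),interpolation=cv2.INTER_CUBIC);b=np.vstack([b,np.zeros((160,320,3),np.uint8)])
cv2.imwrite("pics/dab2.png",np.clip(np.hstack([a,b])[:,:,::-1]*1.4,0,255).astype(np.uint8))
def proj(X):
    q=np.array(S["intrinsics"])@(np.array(S["R"])@np.array(X)+S["t"]);return ((q[:2]/q[2]-[360,230])*4).round()
for dy in(-.0425,.0425): print("pad tip expected",proj(p+[0,dy,.026+.013]),proj(p+[0,dy,.013]))
E
```

```text
21.43 [ 0.5899 -0.3367  0.1948] [ 0.2  1.2 -0.2] [ 0.02 -0.02 -0.01]
clock: 22.1
position: [0.5915, -0.3378, 0.0715]
eef_rot: [-0.121, 3.138, -0.002]
ft_force: [0.2, 0.1, 0.4]
finger_gap: 0.0852
grasp_force: 0.0
[ 0.59144786 -0.33804817  0.07154774]
pad tip expected [225. 330.] [218. 361.]
pad tip expected [184. 192.] [178. 223.]
```

View pics/dab2.png

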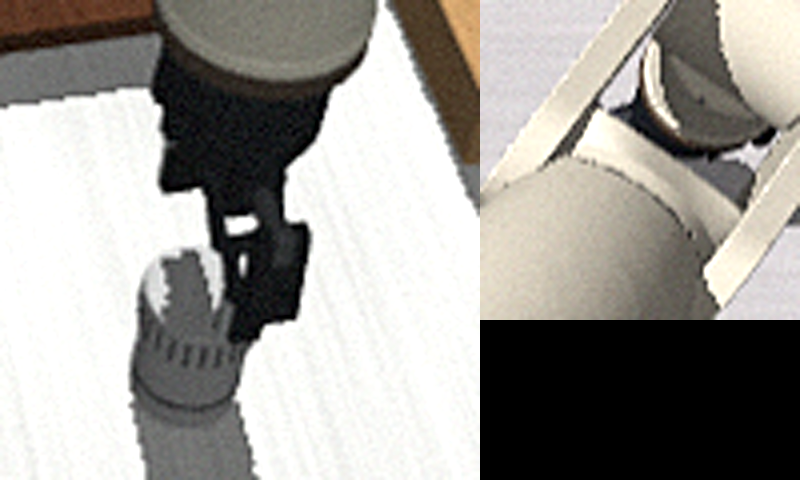

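The crop shows the near fingertip at about (235–265,340), somewhat right of my projection (225,330), with the cap disc centred at about (203,290). I'll get the dark-finger outline as numbers before descending.

Run:
```python
from h import *
S=snapshot("side");p=state()["position"]
v=hsv(S)[...,2];m=v<32
for r in range(268,320,2):
    c=np.where(m[r,385:450])[0]+385
    if len(c): print(r,"".join('#' if m[r,k] else '.' for k in range(392,446)))
def proj(X):
    q=np.array(S["intrinsics"])@(np.array(S["R"])@np.array(X)+S["t"]);return (q[:2]/q[2]).round(1)
R=Ro.from_rotvec(state()["eef_rot"]).as_matrix();print(R.round(3))
for sy in(-1,1):
  for sx in(-11,11): print(sy,sx,[proj(p+R@np.array([sx/1000,sy*w,-.039])) for w in(.0425,.057)])
```

```text
268 ..........#################################...........
270 .........################################.............
272 .........##############################...............
274 ........###############################...............
276 .........########.#####################...............
278 ...................##############..####...............
280 ....................############.....#................
282 ....................##############..#.#...............
284 .....................###.........##..##...............
286 .....................###.........######...###.........
288 .....................###......#######....####.........
290 .....................################.....###.........
292 ......................###############..#.####.........
294 ........................####..######.#...####.........
296 ........................###...######...#####..........
298 .........................###..##############..........
300 .........................###################..........
302 .........................##################...........
304 ........................###################...........
306 ...........................################...........
308 ...........................###############............
310 ..........................###########.................
312 ..........................#######.....................
314 .........................#######......................
[[-0.997 -0.076  0.002]
 [-0.076  0.997 -0.002]
 [-0.002 -0.002 -1.   ]]
-1 -11 [array([423.2, 311.6]), array([425.7, 317.8])]
-1 11 [array([412.4, 313.3]), array([414.8, 319.6])]
1 -11 [array([409.5, 277.6]), array([407.3, 272.2])]
1 11 [array([399.3, 279.1]), array([397.2, 273.6])]
```

The far tip (rows 276–278, cols 400–409) and the near tip's right corner (424,312) agree with the projection. The alignment is good, so I descend under guard.

```bash
g="python3 f.py -3 3"
python3 -m handwheel '[[0,0,0.7,0,0,0],[0,0,1.3,0,0,0],[0,0,1.5,0,0,0],[0,0,1.5,0,0,0]]' >/dev/null; $g && 
python3 -m handwheel '[[0,0,0.2,0,0,0],[0,0,0.4,0,0,0],[0,0,0.5,0,0,0]]' >/dev/null && $g &&
python3 -m handwheel '[[0,0,0.2,0,0,0],[0,0,0.4,0,0,0],[0,0,0.5,0,0,0]]' >/dev/null && $g &&
python3 -m handwheel '[[0,0,0.2,0,0,0],[0,0,0.4,0,0,0],[0,0,0.5,0,0,0]]' >/dev/null && $g &&
python3 -m handwheel '[[0,0,0.2,0,0,0],[0,0,0.4,0,0,0],[0,0,0.5,0,0,0]]' >/dev/null && $g &&
python3 -m handwheel '[[0,0,0.2,0,0,0],[0,0,0.4,0,0,0],[0,0,0.5,0,0,0]]' >/dev/null && $g &&
python3 -m handwheel '[[0,0,0.2,0,0,0],[0,0,0.4,0,0,0],[0,0,0.5,0,0,0],[0,0,0.5,0,0,0]]' >/dev/null && $g
```

```text
22.58 [ 0.5902 -0.3376  0.0535] [ 0.1  0.3 -0.7] [ 0.04  0.03 -0.  ]
22.83 [ 0.5906 -0.3379  0.0492] [-0.3  0.4 -0.3] [ 0.01  0.03 -0.02]
23.08 [ 0.5906 -0.3378  0.0442] [0.3 0.1 0.3] [-0.03 -0.04 -0.02]
23.33 [ 0.5906 -0.3378  0.0392] [-0.1 -0.2 -0.1] [-0.02  0.06  0.  ]
23.58 [ 0.5906 -0.3378  0.0342] [-0.9 -0.2 -0.1] [ 0.03 -0.01  0.05]
23.83 [ 0.5906 -0.3378  0.0292] [-0.3 -0.4 -1. ] [-0.09  0.01  0.03]
24.17 [ 0.5905 -0.3378  0.0242] [-0.3 -0.1 -0.5] [-0.02 -0.03  0.07]
```

```bash
python3 -m handwheel '[[0,0,0,0,0,0],[0,0,0,0,0,0],[0,0,0,0,0,0],[0,0,0,0,0,0],[0,0,0,0,0,0],[0,0,0,0,0,0],[0,0,0,0,0,0],[0,0,0,0,0,0],[0,0,0,0,0,0],[0,0,0,0,0,0],[0,0,0,0,0,0],[0,0,0,0,0,0]]' 0 40; python3 f.py -9 9
```

```text
clock: 25.17
position: [0.5908, -0.338, 0.025]
eef_rot: [-0.12, 3.139, -0.001]
ft_force: [0.4, 0.5, 4.1]
finger_gap: 0.0607
grasp_force: 43.3
25.17 [ 0.5908 -0.338   0.025 ] [0.4 0.5 4.1] [0.32 0.11 0.04]
```

```bash
python3 -m handwheel '[[0,0,-0.5,0,0,0],[0,0,-1.5,0,0,0],[0,0,-3,0,0,0],[0,0,-5,0,0,0],[0,0,-7,0,0,0],[0,0,-8,0,0,0],[0,0,-8,0,0,0],[0,0,-8,0,0,0]]'; python3 f.py -6 0 && python3 -m handwheel '[[-0.1,1,-8,0,0,0],[-0.3,3,-8,0,0,0],[-0.5,6,-8,0,0,0],[-0.7,9,-8,0,0,0],[-1,12,-8,0,0,0],[-1.2,15,-8,0,0,0],[-1.4,18,-8,0,0,0],[-1.7,21,-8,0,0,0],[-2,24,-8,0,0,0],[-2.3,27,-8,0,0,0],[-2.5,30,-8,0,0,0],[-2.7,32.5,-8,0,0,0],[-2.8,34,-8,0,0,0],[-2.8,34.8,-8,0,0,0],[-2.8,35.1,-8,0,0,0],[-2.8,35.1,-8,0,0,0],[-2.8,35.1,-8,0,0,0]]' | head -2
```

```text
clock: 25.83
position: [0.5906, -0.3378, 0.1044]
eef_rot: [-0.12, 3.139, -0.0]
ft_force: [-1.0, 0.6, -4.1]
finger_gap: 0.0606
grasp_force: 44.6
25.83 [ 0.5906 -0.3378  0.1044] [-1.   0.6 -4.1] [ 0.07  0.05 -0.03]
clock: 27.25
position: [0.5918, 0.0134, 0.184]
```

```bash
python3 -m handwheel '[[0,0,1,0,0,0],[0,0,3,0,0,0],[0,0,6,0,0,0],[0,0,8,0,0,0],[0,0,9.5,0,0,0],[0,0,10.3,0,0,0],[0,0,10.6,0,0,0],[0,0,10.6,0,0,0]]' >/dev/null; g="python3 f.py -6 -1.5"; $g &&
python3 -m handwheel '[[0,0,0.1,0,0,0],[0,0,0.2,0,0,0],[0,0,0.3,0,0,0],[0,0,0.4,0,0,0]]' >/dev/null && $g &&
python3 -m handwheel '[[0,0,0.05,0,0,0],[0,0,0.1,0,0,0],[0,0,0.15,0,0,0]]' >/dev/null && $g &&
python3 -m handwheel '[[0,0,0.05,0,0,0],[0,0,0.1,0,0,0],[0,0,0.15,0,0,0]]' >/dev/null && $g &&
python3 -m handwheel '[[0,0,0.05,0,0,0],[0,0,0.1,0,0,0],[0,0,0.1,0,0,0]]' >/dev/null && $g &&
python3 -m handwheel '[[0,0,0.05,0,0,0],[0,0,0.1,0,0,0],[0,0,0.1,0,0,0]]' >/dev/null && $g &&
python3 -m handwheel '[[0,0,0.05,0,0,0],[0,0,0.1,0,0,0],[0,0,0.1,0,0,0]]' >/dev/null && $g &&
python3 -m handwheel '[[0,0,0.05,0,0,0],[0,0,0.1,0,0,0],[0,0,0.1,0,0,0]]' >/dev/null && $g &&
python3 -m handwheel '[[0,0,0.05,0,0,0],[0,0,0.1,0,0,0],[0,0,0.1,0,0,0]]' >/dev/null && $g
```

```text
27.92 [0.5917 0.0138 0.0781] [-0.2 -0.6 -4. ] [-0.    0.01 -0.  ]
28.25 [0.5921 0.0142 0.075 ] [ 0.  -0.5 -4.3] [-0.03 -0.01 -0.02]
28.5 [0.5919 0.0143 0.073 ] [-0.4 -0.2 -4.5] [-0.03  0.03  0.01]
28.75 [0.5919 0.0143 0.0715] [-0.1  0.  -4.1] [-0.04  0.05  0.  ]
29.0 [0.5918 0.0143 0.0703] [-0.6  0.3 -3.5] [ 0.03  0.02 -0.04]
29.25 [0.5918 0.0142 0.0694] [-0.2  0.2 -4.6] [0.03 0.02 0.07]
29.5 [0.5918 0.0143 0.0684] [-0.5  0.1 -4.1] [ 0.   -0.02  0.02]
29.75 [0.5918 0.0143 0.0674] [ 0.8 -0.2 -4.8] [-0.05 -0.01 -0.06]
30.0 [0.592  0.0142 0.0668] [-0.8  0.4 -0.7] [0.09 0.11 0.  ]
```

```bash
python3 -m handwheel '[[0,0,0.02,0,0,0],[0,0,0.02,0,0,0]]' >/dev/null; python3 f.py -6 9; python3 -m handwheel '[[0,0,0,0,0,0],[0,0,0,0,0,0],[0,0,0,0,0,0],[0,0,0,0,0,0],[0,0,0,0,0,0],[0,0,0,0,0,0],[0,0,0,0,0,0],[0,0,0,0,0,0]]' 100
```

```text
30.17 [0.5921 0.0142 0.0667] [-0.6 -0.5  3. ] [ 0.13  0.13 -0.  ]
clock: 30.83
position: [0.5918, 0.0143, 0.0663]
eef_rot: [0.12, -3.139, 0.0]
ft_force: [-0.2, 0.2, -0.5]
finger_gap: 0.0854
grasp_force: 0.0
```

```bash
python3 -m handwheel '[[0,0,-0.5,0,0,0],[0,0,-1.5,0,0,0],[0,0,-3,0,0,0],[0,0,-5,0,0,0],[0,0,-8,0,0,0],[0,0,-11,0,0,0],[0,0,-14,0,0,0],[0,0,-15,0,0,0],[0,0,-15,0,0,0]]'
```

```text
clock: 31.58
position: [0.5929, 0.0142, 0.2204]
eef_rot: [-0.12, 3.134, -0.001]
ft_force: [-0.2, -1.3, 0.1]
finger_gap: 0.0853
grasp_force: 0.0
```

```bash
python3 -m handwheel '[[0,-3,-2,0,0,0],[0,-7,-4,0,0,0],[0,-11,-4,0,0,0],[0,-15,-4,0,0,0],[0,-19,-4,0,0,0],[0,-23,-4,0,0,0],[0,-25,-4,0,0,0],[0,-25,-4,0,0,0],[0,-25,-4,0,0,0]]' | head -2
python3 - <<'E'
from h import *
T=snapshot("top");S=snapshot("side")
for n,s,box in(("T",T,(285,138,352,205)),("S",S,(335,140,425,238))):
    H=hsv(s);h,sa,v=H[...,0],H[...,1],H[...,2]
    f=((sa<50)&(v>70)).astype(np.uint8)
    x0,y0,x1,y1=box
    print(n)
    for r in range(y0,y1,2 if n=="T" else 3): print(r,"".join("W" if sa[r,k]<60 and v[r,k]>175 else "g" if sa[r,k]<50 and v[r,k]>45 else "b" if 95<h[r,k]<125 and sa[r,k]>90 else "o" if v[r,k]>75 else "." for k in range(x0,x1)))
E
```

```text
clock: 32.33
position: [0.6105, -0.2361, 0.2549]
T
138 ggggggggggggggggggggggg....o....o...............................ggg
140 ................................................................ggg
142 .................................................................gg
144 .................................................................gg
146 .................................................................gg
148 .................................................................gg
150 .................................................................gg
152 .................................................................gg
154 .........................ggggggggggg.oooogggggg...................g
156 .............oWWWWWWWWWgggggggggggggggWWWWWWWWW...................g
158 .............oWWWWWWooggggggggggggggggg.ooooWWWo..................g
160 .............oWWWooooggggggggggggggggggg.oooWWWo..................g
162 .............oWWWooooggggggggggggggggggg.ooogWWo..................g
164 .............ooWWooooggggggggggggggggggg....oggo..................g
166 .............ooWWoooogggggggggggggggg
[... 3835 characters left out ...]
.......oooo.......................g
218 g.oo.....o..............oo.........o.oooooooo.............................................
221 gggo.....oo.................................................o.............................
224 Wgggo.....o...........................................................................o...
227 Wgggg..o...o...............................................o...........................o..
230 WWggg....o..o.....o.............................................................o.........
233 WWWggg.o.....o............................................................................
236 WWWWgggo.......o.............................................................ggggggggggggg
```

Run:
```python
from h import *
T=snapshot("top");S=snapshot("side")
print(two(T,(315,162.5),S,(378.5,178)),onplane(T,(315,162.5),.1275),onplane(S,(378.5,178),.1275))
for r in((299,156),(331.5,154.5),(333,187),(299.5,187.5)):print(onplane(T,r,.0415).round(4))
s=state();print(s["clock"],s["ft_force"],abs(s["qd"]).max())
```

```text
(array([0.59526144, 0.0150846 , 0.117962  ]), np.float64(0.0008294071668704339)) [0.59297278 0.01488076 0.1275    ] [0.59171931 0.00403659 0.1275    ]
[0.6378 0.0682 0.0415]
[ 0.6452 -0.0353  0.0415]
[ 0.539  -0.0422  0.0415]
[0.5348 0.0632 0.0415]
32.5333 [ 0.46650667 -0.65846883 -0.40888035] 0.002948430077910633
```

```bash
python3 -c "
from plant import job_done
print(job_done())"
```

```text
the job is handed in; nothing more can be done
None
```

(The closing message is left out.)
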